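Load the vacuum chamber and pump it with four lever strokes

ROBOT

A 6-joint arm with a two-finger parallel gripper is mounted at the origin on a cart in front of the work surface, level with it; the furniture and walls round the work are solid. World frame = base frame: x ahead of the robot, y to its left, z up, the work surface at z = 0. Lengths are in m, angles in degrees, forces in N, time in s.
With the tool pointing down it reaches from about 0.35 to 0.875 m from the base axis. Payload 4.2 kg.
Tool frame: the origin (TCP) lies between the finger pads; the fingertips stand 11 mm ahead of it and the grasp point (between the pads) lies 8 mm behind it; z points along the fingers, y is the direction in which the jaws open and shut (so a half turn about z gives the same grasp; the last joint's range is limited). The gripper opens to 87 mm and grips with 3 to 60 N. Pads are 19 mm wide; open, the fingers measure 117 mm over their backs; the gripper's body (75 mm by 190 mm) begins 51 mm behind the grasp point.
Start: joints at [88.27, 22.042, 0.453, 0, -68.411, -14.817], TCP at [0.178, 0.599, 0.234] pointing down, gripper open.
Joint ranges: [-179.83, 179.83], [-69.29, 118.12], [-61.27, 80.66], [-181.25, 117.63], [-171.15, -9.14], [-177.46, 177.46]. Speed limits (degrees/s): [159.86, 159.86, 180, 180, 180, 180].

INTERFACE

Orientations are given as a 3x3 rotation matrix whose columns are the frame's x, y, z axes.
In Python, from station import sense, capture, get_calibration, finish_job, search_frame, cut_out gives the robot as it stands.
- The arm moves only by the tool arm_command, never from a script. Its argument "rows" is a list of rows, each an object with "fingers": the opening in per cent of the stroke, from 0 (shut) to 100 (fully open); "travel": the shift along the tool's x, y, z in cm, a list of three; "roll": the turn about the tool's z in degrees. A call has 1 to 10 rows; each row is the pose to reach, as a shift and turn from the pose commanded when the call began, along the tool's axes at that moment; what a row does not reach only later rows make up. A row lasts 1/10 s, in which the tool goes at most 50 mm and 8.59 degrees, less where a joint would pass 70% of its speed; a pose out of reach is approached as far as the arm can. A call with a gripper value outside its range is refused whole. The fingers move at their own pace and stop on an object; the grip force is fixed at half the most. Time passes only in rows, so rows that repeat a pose let the fingers close. It gives the time, the measured TCP pose, the force and the opening at its end, in the units of the state.
- sense(): the state, without advancing time (a new reading comes with each control period).
- capture(name): name is "scene" or "top"; returns (picture, depth): 480x640x3 uint8, red, green, blue; 480x640 float32, m along the optical axis (not along the pixel's ray), 0 where there is no reading.
- get_calibration(name): a dict with "fov_y" (degrees; the focal length in pixels is half the picture's height over the tangent of half this angle, whatever the lens; pixels are square), "cx", "cy" (the principal point, pixels), "origin" and "attitude" of the camera in the world. Camera axes: x right, y down, z forward; pixel columns grow to the right and rows downward; lengths in m; the calibration is good to about 2 mm. A picture is of the moment at which its call begins. get_calibration takes no time and is no camera call.
- finish_job(): hands the job in, once; it reports no verdict.
Trained networks look in the newest picture that a camera, given by its name, has taken for a name from the list of things; names that differ only in an ending like _2 or _b are one class to them, and where a whole thing is asked for, a point or a joint stands for the part that bears it (a point fixed in the world has none). Each returns a list of dicts, best first, with "p" (0 to 1); they miss things now and then, are a little off and sometimes report something else, mostly with a low value. They report only what shows in the picture. A call takes as long as a camera call. They do not tell look-alikes from the thing itself.
- search_frame(camera, label): "position" ([x, y, z] in m, in world coordinates, good to about 4 mm: the middle of the surface that is visible of it).
- cut_out(camera, label): "mask" (480x640 bool, what is visible of it).
The state is a dict: "time_s": time; "joints": joint angles; "joint_velocities": joint speeds; "effort": joint torques, N m; "tcp_pos": TCP position; "ee_rot": TCP orientation; "wrist_force": force on the tool from outside, world axes, zero at the start; "moment": the same for the moment, N m; "gripper_width": opening from 0.0 (shut) to 1.0 (fully open).
Only numpy, scipy, OpenCV 4.12 (cv2) and the standard library are available. Lean on these libraries where they do the work, as an engineer would, in place of code of your own. Each camera call takes 0.05 s, during which the arm holds its last target. There are 200 camera calls.

TASK

Lift the hinged cover of the vacuum station, set the small plain white jar from the green tray upright on the chamber floor without dropping it, and lower the cover fully shut again. Only then press the red-ended pump lever down to its stop four times, no more and no fewer, letting it spring all the way back up after each stroke. Leave the other jars and the glass beaker standing where they are.

Things in the scene. Friction and masses are not known exactly. Their poses are not given: they have to be found in the camera images.
- station: Vacuum station fixed to the bench: grey base plate 200 (x) x 256 (y) x 10 mm, on it an open-topped white chamber and, on its +y side, a blue pump housing (x -33 to 93, y 40 to 116, 108 mm high; pivot cheeks and clear scale window stand up to 30 mm above it). Origin on the bench under the base's middle; front = -x, y to the left, z up; yaw -0.25 to 0.3 rad.
- chamber_floor (a point): Middle of the chamber's flat inner floor, 10 mm above the bench, at x 0, y -45 mm of the station; axes as the station's. The chamber measures 146 (x) x 156 (y) mm outside, its walls are 8 mm thick and reach 108 mm above the bench; clear space inside 130 x 140 mm.
- cover (a joint): Angle (rad) of the chamber's cover, a clear plate in a dark frame, 10 mm thick: 0 = shut, lying on the walls; opens upward about a hinge along its back (+x) edge to a stop at 1.75, a little past upright. The stiff hinge holds the cover wherever it is left; moving it takes about 2 to 4 N at the bar. It may start slightly raised (up to 0.25).
- cover_hinge (a point): Point on the hinge line at the middle of the cover's back edge, 79 mm behind the chamber's middle and 108 mm above the bench. Turns with the cover. The hinge line runs along the station's y axis.
- cover_bar (a point): Middle of the cover's handle, a round steel bar, 12 mm thick, 104 mm long, along the station's y axis, 45 mm in front of the cover's front edge (197 mm from the hinge line and 5.5 mm higher when shut). Fingers fit in front of and behind it; its two stems run to the cover 52 mm either side. Turns with the cover.
- lever (a joint): Angle (rad) of the pump lever: 0 = up at rest (0.15 rad above level), 0.30 = down at its stop. A spring pushes it back up; the full stroke takes about 7 N at the pad. A stroke counts once the lever has passed 0.28 rad and then come back to under 0.03.
- lever_pad (a point): Middle of the top of the lever's red pad (50 mm along x, 40 mm along y, 12 mm thick), about 155 mm above the bench at rest; it goes down about 46 mm in a full stroke. The pivot lies 152 mm behind it (+x of the station), 125 mm above the bench. Turns with the lever.
- strokes (a joint): Position (m) of the red stroke marker under the clear window on the pump housing: a ratchet moves it 0.012 to the rear for each full stroke of the lever; 0 at the start, green line at 0.048 (four strokes). It cannot be touched or moved back.
- tray: Flat green tray fixed to the bench, 200 x 200 mm, 4 mm floor, rim 10 mm high, on which the three jars stand. Origin under its middle.
- white_jar: The jar to load: the smallest jar on the green tray, plain white with a light ribbed cap of the same pale colour, 60 mm diameter, 90 mm high (cap 58 mm diameter, from 73 mm up), about 0.15 kg. Origin: centre of its underside, z up.
- dark_jar: Bystander on the green tray: dark brown jar with black cap, 64 mm diameter, 115 mm high. Origin: centre of its underside.
- red_band_jar: Bystander on the green tray: white jar with tan cap and a red ring below it, 64 mm diameter, 105 mm high. Origin: centre of its underside.
- beaker: Bystander: glass beaker, 74 mm diameter, 87 mm high, left of the station. Origin: centre of its underside.
Mind the look-alikes: they are no part of the job. What is shaped like the white_jar but pink or turquoise is not meant.

How it is judged (in metres and radians):
On the way, in this order (a step that is already met when the one before it is completed fails the run):
1. The cover is lifted open (value of joint cover above 1.2 rad), for 0.1 s.
2. The white jar stands upright and released on the chamber floor (x of white_jar in the frame of chamber_floor between -0.045 and 0.045 m and y of white_jar in the frame of chamber_floor between -0.05 and 0.05 m and z of white_jar in the frame of chamber_floor below 0.006 m and angle between white_jar's own z axis and vertical below 0.1 rad and contact force between white_jar and the fingers below 0.2 N), for 0.2 s.
3. The cover is shut over the jar, before any pumping (x of white_jar in the frame of chamber_floor between -0.045 and 0.045 m and y of white_jar in the frame of chamber_floor between -0.05 and 0.05 m and z of white_jar in the frame of chamber_floor below 0.006 m and angle between white_jar's own z axis and vertical below 0.1 rad and value of joint cover below 0.05 rad and value of joint strokes below 0.006 m), for 0.2 s.
4. Stroke 1 is done and the lever is back up (value of joint strokes above 0.006 m and value of joint each of lever, cover below 0.05 rad), for 0.05 s.
5. Stroke 2 is done and the lever is back up (value of joint strokes above 0.018 m and value of joint each of lever, cover below 0.05 rad), for 0.05 s.
6. Stroke 3 is done and the lever is back up (value of joint strokes above 0.03 m and value of joint each of lever, cover below 0.05 rad), for 0.05 s.
7. Stroke 4 is done and the lever is back up (value of joint strokes above 0.042 m and value of joint each of lever, cover below 0.05 rad), for 0.05 s.
At the end, for the whole second after the job is handed in: The white jar stands upright (within 0.1 rad) and at rest on the chamber floor, the cover is shut (under 0.05 rad), the stroke marker stands at four strokes (0.042 to 0.054 m), the lever is up (under 0.05 rad), and the other two jars and the beaker stand upright within 30 mm of where they were (all of step 7 and x of white_jar in the frame of chamber_floor between -0.045 and 0.045 m and y of white_jar in the frame of chamber_floor between -0.05 and 0.05 m and z of white_jar in the frame of chamber_floor below 0.006 m and angle between white_jar's own z axis and vertical below 0.1 rad and value of joint strokes below 0.054 m and linear speed of white_jar below 0.02 m/s and distance of each of dark_jar, red_band_jar, beaker from where it was at the start of the episode below 0.03 m and angle between each of dark_jar, red_band_jar, beaker's own z axis and vertical below 0.15 rad); the robot touches nothing.
It fails at once if A bystander (dark jar, red-banded jar or beaker) is pushed more than 30 mm or tipped (distance of any of dark_jar, red_band_jar, beaker from where it was at the start of the episode above 0.03 m or angle between any of dark_jar, red_band_jar, beaker's own z axis and vertical above 0.3 rad).
It fails at once if The pump is worked while the cover is open (value of joint strokes above 0.006 m and value of joint cover above 0.1 rad).
It fails at once if A fifth stroke is pumped (value of joint strokes above 0.054 m).
It fails at once if The white jar is dropped (in the air, its underside over 50 mm above the bench, held by nothing) (height (world z) of white_jar above 0.05 m and contact force between white_jar and anything else below 0.05 N).
It fails at once if The white jar is tipped over (angle between white_jar's own z axis and vertical above 0.6 rad).
It also fails if it takes over 72 s, if anything falls off the work surface, if the arm or the gripper's body presses on something with over 40 N, if the wrist force passes 120 N, or if a joint passes its speed limit or range.

## Working session

There is one attempt and no reset: what is moved stays moved. The work goes in short steps, Python scripts to look and compute and a tool call to move; the robot and the scene stay as the last step left them, time stands still between calls to the robot, and variables do not carry over. Pictures are saved under pics/ and viewed, about 8 in all and at most 12, crops included, and the job is handed in when it is done.

Besides the shell and the picture viewer there is one more tool, called after "Call:" as a command line: name --argument value ..., lists and objects as JSON in quotes. arm_command: Moves the arm, as the interface text tells. Its arguments: {"type":"object","properties":{"rows":{"type":"array","items":{"type":"object","properties":{"fingers":{"type":"number"},"travel":{"type":"array","items":{"type":"number"}},"roll":{"type":"number"}}}}},"required":["rows"]}

```bash
mkdir -p pics; cat > h.py <<'E'
import numpy as np, cv2
from station import sense, capture, get_calibration, finish_job, search_frame, cut_out
def K(n):
    c=get_calibration(n); f=240/np.tan(np.radians(c['fov_y'])/2)
    return f,c['cx'],c['cy'],np.array(c['origin']),np.array(c['attitude'])
def cloud(n,d):
    f,cx,cy,o,R=K(n); v,u=np.mgrid[:480,:640]
    P=np.stack([(u-cx)/f*d,(v-cy)/f*d,d],-1)@R.T+o
    P[d==0]=np.nan
    return P
def save(n,img): cv2.imwrite('pics/'+n+'.png',img[...,::-1])
E
python3 - <<'E'
from h import *
s=sense(); print({k:np.round(v,3).tolist() for k,v in s.items()})
for n in('scene','top'):
    p,d=capture(n); save(n+'0',p); np.savez('/tmp/'+n,p=p,d=d); print(n,get_calibration(n))
    for l in('station','cover_bar','lever_pad','white_jar','dark_jar','red_band_jar','beaker','tray','cover_hinge'):
        print(l,[(np.round(r['position'],3).tolist(),round(r['p'],2)) for r in search_frame(n,l)])
E
```

```text
{'time_s': 0.0, 'joints': [88.271, 22.089, 0.379, -0.029, -68.413, -14.816], 'joint_velocities': [-0.062, 0.097, -0.011, 0.001, -0.022, -0.051], 'effort': [-0.001, -39.067, 18.741, 4.22, 0.011, -0.0], 'tcp_pos': [0.178, 0.599, 0.232], 'ee_rot': [[0.959, -0.285, -0.001], [-0.285, -0.959, -0.002], [0.0, 0.002, -1.0]], 'wrist_force': [0.699, 0.272, 0.569], 'moment': [0.003, -0.036, -0.044], 'gripper_width': 0.999}
scene {'fov_y': 47.20320760907438, 'cx': 319.9243917175195, 'cy': 235.41354016356823, 'origin': array([-0.07807211, -0.88862476,  1.20764339]), 'attitude': array([[ 0.83929373, -0.3739679 ,  0.39463153],
       [-0.54365584, -0.58387329,  0.60293475],
       [ 0.00493657, -0.72058309, -0.69335103]])}
station [([0.547, 0.168, 0.106], 0.9)]
cover_bar [([0.568, 0.17, 0.119], 0.96)]
lever_pad [([0.494, 0.299, 0.148], 0.79)]
white_jar [([0.676, -0.195, 0.069], 0.96), ([0.525, -0.192, 0.077], 0.77), ([0.579, -0.062, 0.066], 0.69), ([0.492, -0.037, 0.067], 0.66), ([0.415, -0.224, 0.089], 0.47)]
dark_jar [([0.419, -0.225, 0.088], 0.62), ([0.546, 0.167, 0.106], 0.49)]
red_band_jar [([0
[... 220 characters left out ...]
368044200088, 'origin': array([-0.39279998, -0.18337379,  1.57361741]), 'attitude': array([[ 0.25992673, -0.80960504,  0.52628678],
       [-0.96556048, -0.2114518 ,  0.15159517],
       [-0.01144793, -0.54756536, -0.8366846 ]])}
station [([0.533, 0.206, 0.119], 0.93)]
cover_bar [([0.568, 0.17, 0.119], 0.76)]
lever_pad [([0.487, 0.306, 0.149], 0.84)]
white_jar [([0.516, -0.174, 0.087], 0.88), ([0.487, -0.028, 0.081], 0.79), ([0.568, -0.05, 0.086], 0.64), ([0.668, -0.185, 0.079], 0.59)]
dark_jar [([0.413, -0.209, 0.091], 0.83), ([0.568, 0.172, 0.122], 0.71)]
red_band_jar [([0.501, -0.285, 0.096], 0.58)]
beaker [([0.605, 0.486, 0.049], 0.84)]
tray []
cover_hinge [([0.569, 0.176, 0.122], 0.87)]
```

View pics/scene0.png

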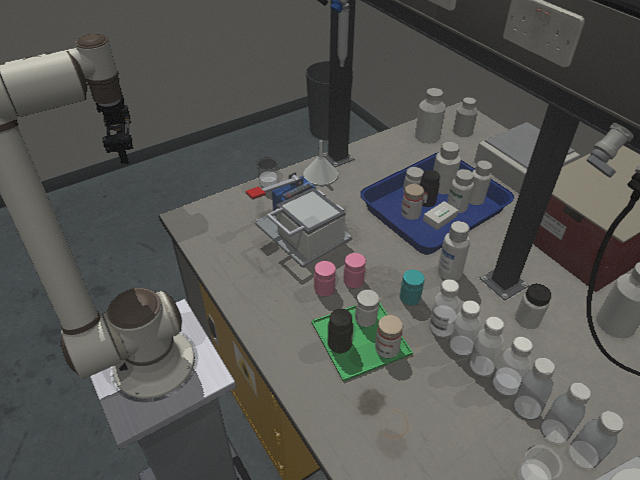

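View pics/top0.png

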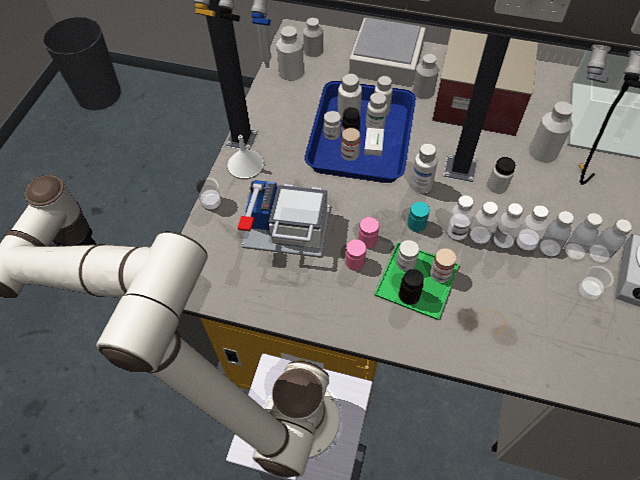

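Scene picture: the white jar on the green tray is at (368,308). The look-alikes are pink at (325,278) and (354,270), turquoise at (412,288), red-banded at (390,337), and the white jars in the blue tray and the bottle row. I choose (368,308). The station is at (305,220), with its red pad at (256,192). Next I measure.

```bash
python3 - <<'E'
from h import *
for n in('scene','top'):
    z=np.load(f'/tmp/{n}.npz'); p,d=z['p'],z['d']; P=cloud(n,d)
    hsv=cv2.cvtColor(p,cv2.COLOR_RGB2HSV)
    near=(np.hypot(P[...,0]-.5,P[...,1]-.25)<.25)
    red=near&((hsv[...,0]<6)|(hsv[...,0]>174))&(hsv[...,1]>170)&(P[...,2]>.1)
    q=P[red&(P[...,2]>.125)]; print(n,'red',len(q),np.median(q,0).round(4),np.percentile(q,[2,98],axis=0).round(3).tolist())
    # jar top
    j=(np.hypot(P[...,0]-.52,P[...,1]+.18)<.06)&(P[...,2]>.088)&(P[...,2]<.102)
    q=P[j]; print('jartop',len(q)); 
    if len(q)>20:
        c,r=cv2.minEnclosingCircle(q[:,:2].astype(np.float32)); print(c,r,np.median(q[:,2]),q[:,:2].mean(0))
    st=near&(P[...,2]>.095)&(P[...,2]<.2)&(P[...,0]>.45)&(P[...,0]<.8)&(P[...,1]<.25)
    q=P[st];print('st',len(q),np.percentile(q[:,2],[2,10,30,50,70,90,98]).round(3))
    for l in('cover','lever'):
        for r in cut_out(n,l)[:2]:
            m=r['mask'];q=P[m];q=q[np.isfinite(q[:,0])]
            q2=q[q[:,2]>.09]; print(l,r['p'],m.sum(),np.median(q,0).round(3),cv2.minAreaRect(q2[:,:2].astype(np.float32)),np.percentile(q[:,2],[5,50,95]).round(3))
            np.save(f'/tmp/{n}_{l}',m)
    c=(265,180,100,85) if n=='scene' else (230,170,110,90)
    x,y,w,h=c; 
    if n=='top': a=cv2.resize(p[y:y+h,x:x+w],(440,360),interpolation=3)
    else: b=cv2.resize(p[y-10:y+h+5,x-25:x+w],None,fx=3.5,fy=3.6,interpolation=3)
b=cv2.resize(b,(440,360)); w=p[230:330,370:470]
w=cv2.resize(np.load('/tmp/scene.npz')['p'][280:370,310:420],(0,0),fx=2,fy=2)
im=np.zeros((560,800,3),np.uint8); im[:360,:400]=a[:,:400]; im[:360,400:]=b[:,:400]; im[365:365+180,:220]=w; save('crop1',im)
E
```

```text
scene red 93 [0.4617 0.2944 0.1533] [[0.437, 0.278, 0.148], [0.484, 0.312, 0.162]]
jartop 284
(0.5331568121910095, -0.18297868967056274) 0.03020707704126835 0.0921983840846815 [ 0.53263974 -0.18370602]
st 2213 [0.098 0.106 0.116 0.119 0.121 0.125 0.13 ]
cover 0.77 1920 [0.566 0.165 0.12 ] ((0.5547022223472595, 0.17040005326271057), (0.20149867236614227, 0.16526447236537933), 6.415505409240723) [0.113 0.12  0.128]
lever 0.56 376 [0.505 0.301 0.142] ((0.5250828266143799, 0.30185675621032715), (0.18007129430770874, 0.0472322516143322), 6.136662483215332) [0.015 0.142 0.157]
top red 177 [0.461  0.2975 0.1541] [[0.439, 0.281, 0.146], [0.487, 0.317, 0.161]]
jartop 230
(0.5360904335975647, -0.17884625494480133) 0.030269086360931396 0.09271843709789518 [ 0.53418347 -0.17780347]
st 2427 [0.099 0.111 0.118 0.12  0.123 0.128 0.132]
cover 0.65 2356 [0.566 0.174 0.121] ((0.5559468269348145, 0.17791995406150818), (0.2056257277727127, 0.16637451946735382), 6.4866943359375) [0.108 0.121 0.13 ]
lever 0.83 415 [0.497 0.307 0.147] ((0.5285542607307434, 0.30846381187438965), (0.18546855449676514, 0.04064197093248367), 7.090742588043213) [0.126 0.147 0.159]
```

View pics/crop1.png

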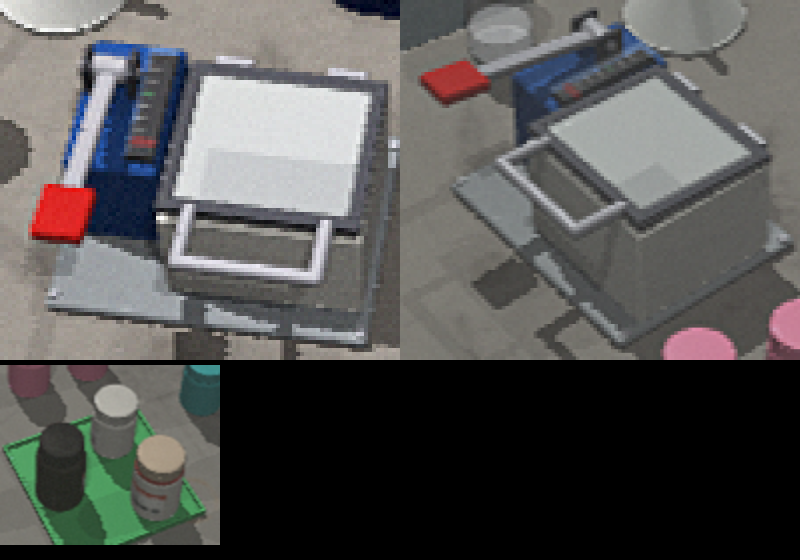

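```bash
python3 - <<'E'
from h import *
a=np.radians(6.5); ex=np.array([np.cos(a),np.sin(a)]); ey=np.array([-ex[1],ex[0]])
for n in('scene','top'):
    z=np.load(f'/tmp/{n}.npz'); P=cloud(n,z['d']); m=np.load(f'/tmp/{n}_cover.npy')
    q=P[m]; q=q[np.isfinite(q[:,0])&(q[:,2]>.09)]
    o=np.array([.555,.174]); X=(q[:,:2]-o)@ex; Y=(q[:,:2]-o)@ey
    print(n,'X',np.percentile(X,[.5,2,98,99.5]).round(4),'Y',np.percentile(Y,[1,99]).round(4))
    for lo in np.arange(-.11,.11,.02):
        k=(X>lo)&(X<lo+.02); 
        if k.sum()>5: print(round(lo+.01,2),k.sum(),np.median(q[k,2]).round(4),np.percentile(Y[k],[2,98]).round(3))
    k=(X<-.088)&(abs(Y)<.04); print('bar',k.sum(),np.median(q[k],0).round(4), np.percentile(q[k,2],[10,90]).round(4))
    l=np.load(f'/tmp/{n}_lever.npy'); q=P[l];q=q[np.isfinite(q[:,0])&(q[:,2]>.13)]
    print('lever dir',np.degrees(np.arctan2(*np.polyfit(q[:,0],q[:,1],1)[[0]].tolist(),1)))
    d=(np.hypot(P[...,0]-.43,P[...,1]+.23)<.06)&(P[...,2]>.113)&(P[...,2]<.125); r=(np.hypot(P[...,0]-.51,P[...,1]+.30)<.05)&(P[...,2]>.103)&(P[...,2]<.115)
    print('dark',P[d].mean(0).round(3),'red',P[r].mean(0).round(3))
E
```

```text
scene X [-0.1007 -0.0984  0.0918  0.0961] Y [-0.0841  0.0715]
-0.1 116 0.1278 [-0.062  0.041]
-0.08 53 0.1266 [-0.063  0.049]
-0.06 53 0.1245 [-0.068  0.051]
-0.04 260 0.1232 [-0.083  0.067]
-0.02 229 0.1215 [-0.084  0.068]
0.0 231 0.1201 [-0.083  0.068]
0.02 219 0.1191 [-0.083  0.069]
0.04 226 0.1178 [-0.083  0.068]
0.06 216 0.1167 [-0.082  0.069]
0.08 230 0.1158 [-0.083  0.07 ]
0.1 61 0.1167 [-0.082  0.069]
bar 91 [0.4595 0.1622 0.1277] [0.1228 0.1307]
lever dir 6.731915923004739
dark [ 0.426 -0.214  0.117] red [ 0.521 -0.292  0.107]
top X [-0.0979 -0.0954  0.0955  0.0998] Y [-0.0784  0.0759]
-0.1 123 0.1285 [-0.057  0.052]
-0.08 77 0.1281 [-0.059  0.055]
-0.06 44 0.1261 [-0.061  0.061]
-0.04 296 0.1246 [-0.075  0.073]
-0.02 282 0.1225 [-0.075  0.074]
0.0 274 0.1216 [-0.078  0.084]
0.02 273 0.1209 [-0.076  0.075]
0.04 264 0.1191 [-0.078  0.074]
0.06 256 0.1183 [-0.077  0.072]
0.08 259 0.1172 [-0.078  0.074]
0.1 125 0.1164 [-0.078  0.072]
bar 101 [0.4621 0.1637 0.1283] [0.1226 0.1324]
lever dir 6.3621340711931165
dark [ 0.427 -0.208  0.118] red [ 0.523 -0.286  0.108]
```

The cover is about 0.07 rad open, station yaw is about 6.4°, and the bar is at (0.461, 0.160, 0.126). I move above the bar.

Call:
arm_command --rows '[{"fingers": 60, "travel": [2, 1.7, 0], "roll": 4}, {"fingers": 60, "travel": [6, 5, 0], "roll": 10}, {"fingers": 60, "travel": [10, 8.5, 0], "roll": 17}, {"fingers": 60, "travel": [14, 12, 0], "roll": 24}, {"fingers": 60, "travel": [18, 15.5, 0], "roll": 31}, {"fingers": 60, "travel": [22, 19, 0], "roll": 38}, {"fingers": 60, "travel": [26, 22.4, 0], "roll": 45}, {"fingers": 60, "travel": [30, 25.8, 0], "roll": 52}, {"fingers": 60, "travel": [34, 29.2, 0], "roll": 59}, {"fingers": 60, "travel": [38, 32.5, 0], "roll": 65}]'

```text
time_s: 2.2
tcp_pos: [0.4372, 0.1974, 0.2341]
ee_rot: [[0.143, -0.99, 0.001], [-0.99, -0.143, 0.001], [-0.001, -0.001, -1.0]]
wrist_force: [0.8, 1.5, -0.3]
gripper_width: 0.603
```

Call:
arm_command --rows '[{"fingers": 60, "travel": [0, 0, 0], "roll": 0}, {"fingers": 60, "travel": [0, 0, 0], "roll": 0}, {"fingers": 60, "travel": [0, 0, 0], "roll": 0}, {"fingers": 60, "travel": [0, 0, 0], "roll": 0}]'

```text
time_s: 2.6
tcp_pos: [0.436, 0.2003, 0.2336]
ee_rot: [[0.149, -0.989, 0.0], [-0.989, -0.149, 0.0], [-0.0, -0.0, -1.0]]
wrist_force: [-0.4, 1.0, -0.2]
gripper_width: 0.6
```

Call:
arm_command --rows '[{"fingers": 60, "travel": [2, -0.9, 0], "roll": 2.2}, {"fingers": 60, "travel": [4.3, -1.9, 0], "roll": 2.2}, {"fingers": 60, "travel": [4.3, -1.9, 0], "roll": 2.2}, {"fingers": 60, "travel": [4.3, -1.9, 2.5], "roll": 2.2}, {"fingers": 60, "travel": [4.3, -1.9, 5], "roll": 2.2}, {"fingers": 60, "travel": [4.3, -1.9, 7.5], "roll": 2.2}, {"fingers": 60, "travel": [4.3, -1.9, 7.5], "roll": 2.2}]'

```text
time_s: 3.3
tcp_pos: [0.4589, 0.1594, 0.1556]
ee_rot: [[0.11, -0.994, -0.007], [-0.994, -0.11, -0.004], [0.003, 0.007, -1.0]]
wrist_force: [-0.4, -0.4, -0.2]
gripper_width: 0.6
```

```bash
python3 - <<'E'
from h import *
p,d=capture('top'); a=cv2.resize(p[150:270,210:350],(700,600),interpolation=3); save('look2',a)
s=sense(); print(s['tcp_pos'],s['wrist_force'])
E
```

```text
[0.46047084 0.15996919 0.15760738] [ 0.55118424 -0.88779525  0.99478962]
```

View pics/look2.png

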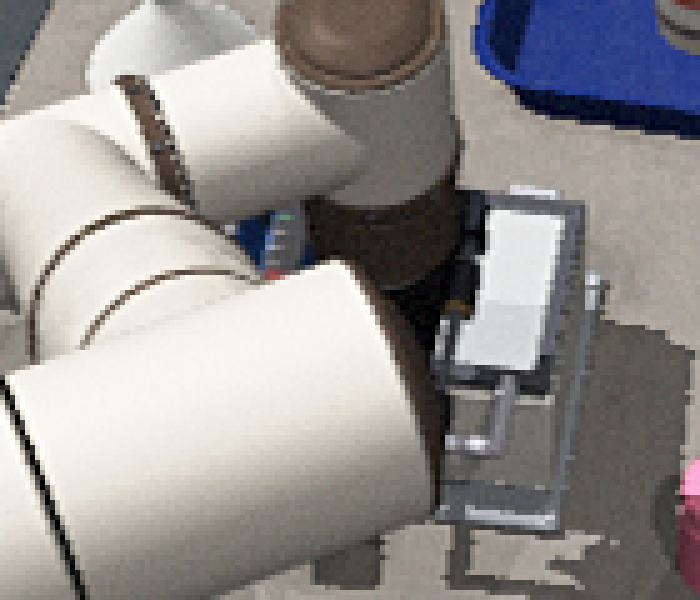

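The bar shows at (490,445) with a finger behind it at (455,310), which fits my estimate. I descend and grip.

Call:
arm_command --rows '[{"fingers": 60, "travel": [0, 0, 2], "roll": 0}, {"fingers": 60, "travel": [0, 0, 3.9], "roll": 0}, {"fingers": 60, "travel": [0, 0, 3.9], "roll": 0}, {"fingers": 0, "travel": [0, 0, 3.9], "roll": 0}, {"fingers": 0, "travel": [0, 0, 3.9], "roll": 0}, {"fingers": 0, "travel": [0, 0, 3.9], "roll": 0}, {"fingers": 0, "travel": [0, 0, 3.9], "roll": 0}, {"fingers": 0, "travel": [0, 0, 3.9], "roll": 0}, {"fingers": 0, "travel": [0, 0, 3.9], "roll": 0}]'

```text
time_s: 4.25
tcp_pos: [0.465, 0.1602, 0.1207]
ee_rot: [[0.111, -0.994, 0.008], [-0.994, -0.111, 0.002], [-0.001, -0.008, -1.0]]
wrist_force: [16.3, -6.6, -4.3]
gripper_width: 0.137
```

The opening reads 12 mm, so the bar is held. It sits about 5 mm further in x than I had it. I follow the arc.

Call:
arm_command --rows '[{"fingers": 0, "travel": [0, -0.4, 0], "roll": 0}, {"fingers": 0, "travel": [0, -0.6, -1.5], "roll": 0}, {"fingers": 0, "travel": [0, -1, -3], "roll": 0}, {"fingers": 0, "travel": [0, -1.4, -4.4], "roll": 0}, {"fingers": 0, "travel": [0, -1.9, -5.8], "roll": 0}, {"fingers": 0, "travel": [0, -1.9, -5.8], "roll": 0}]'

```text
time_s: 4.85
tcp_pos: [0.4789, 0.1614, 0.1779]
ee_rot: [[0.108, -0.994, -0.004], [-0.994, -0.108, -0.0], [-0.0, 0.004, -1.0]]
wrist_force: [-6.5, 1.6, 3.6]
gripper_width: 0.132
```

Call:
arm_command --rows '[{"fingers": 0, "travel": [0, -0.5, -1.3], "roll": 0}, {"fingers": 0, "travel": [0, -1.2, -2.6], "roll": 0}, {"fingers": 0, "travel": [0, -2.1, -3.9], "roll": 0}, {"fingers": 0, "travel": [0, -3.0, -5.0], "roll": 0}, {"fingers": 0, "travel": [0, -4.0, -6.1], "roll": 0}, {"fingers": 0, "travel": [0, -5.1, -7.1], "roll": 0}, {"fingers": 0, "travel": [0, -6.3, -8.0], "roll": 0}, {"fingers": 0, "travel": [0, -7.5, -8.9], "roll": 0}, {"fingers": 0, "travel": [0, -7.5, -8.9], "roll": 0}]'

```text
time_s: 5.75
tcp_pos: [0.5533, 0.1695, 0.2712]
ee_rot: [[0.111, -0.994, -0.002], [-0.994, -0.11, -0.001], [0.001, 0.002, -1.0]]
wrist_force: [-12.5, 1.4, 19.2]
gripper_width: 0.127
```

Call:
arm_command --rows '[{"fingers": 0, "travel": [0, 0.1, -0.3], "roll": 0}, {"fingers": 0, "travel": [0, -1.1, -1.1], "roll": 0}, {"fingers": 0, "travel": [0, -2.4, -1.8], "roll": 0}, {"fingers": 0, "travel": [0, -3.8, -2.3], "roll": 0}, {"fingers": 0, "travel": [0, -5.2, -2.8], "roll": 0}, {"fingers": 0, "travel": [0, -6.6, -3.1], "roll": 0}, {"fingers": 0, "travel": [0, -6.6, -3.1], "roll": 0}]'

```text
time_s: 6.45
tcp_pos: [0.622, 0.1771, 0.2994]
ee_rot: [[0.109, -0.994, 0.002], [-0.994, -0.109, 0.0], [0.0, -0.002, -1.0]]
wrist_force: [-0.4, 1.2, 6.8]
gripper_width: 0.126
```

Call:
arm_command --rows '[{"fingers": 0, "travel": [0, -1.5, -0.2], "roll": 0}, {"fingers": 0, "travel": [0, -3, -0.3], "roll": 0}, {"fingers": 0, "travel": [0, -4.5, -0.3], "roll": 0}, {"fingers": 0, "travel": [0, -4.5, -0.3], "roll": 0}, {"fingers": 30, "travel": [0, -4.5, -0.3], "roll": 0}, {"fingers": 60, "travel": [0, -4.5, -0.3], "roll": 0}, {"fingers": 60, "travel": [0, -4.5, -0.3], "roll": 0}, {"fingers": 60, "travel": [0, -4.5, -5], "roll": 0}, {"fingers": 60, "travel": [0, -4.5, -8], "roll": 0}, {"fingers": 60, "travel": [0, -4.5, -8], "roll": 0}]'

```text
time_s: 7.45
tcp_pos: [0.6665, 0.1815, 0.3834]
ee_rot: [[0.109, -0.994, 0.01], [-0.994, -0.109, 0.003], [-0.002, -0.01, -1.0]]
wrist_force: [0.4, 0.4, 0.3]
gripper_width: 0.559
```

Call:
arm_command --rows '[{"fingers": 100, "travel": [2, 1, 0], "roll": 5}, {"fingers": 100, "travel": [5.5, 2.7, 0], "roll": 11}, {"fingers": 100, "travel": [9, 4.5, 0], "roll": 17}, {"fingers": 100, "travel": [12.5, 6.2, 0], "roll": 23}, {"fingers": 100, "travel": [16, 8, 0], "roll": 29}, {"fingers": 100, "travel": [19.5, 9.7, 2], "roll": 35}, {"fingers": 100, "travel": [23, 11.5, 4], "roll": 41}, {"fingers": 100, "travel": [26.5, 13.2, 6], "roll": 47}, {"fingers": 100, "travel": [30, 15, 8], "roll": 53}, {"fingers": 100, "travel": [33, 16.5, 10], "roll": 59}]'

```text
time_s: 8.45
tcp_pos: [0.5355, -0.1658, 0.2762]
ee_rot: [[-0.799, -0.601, -0.001], [-0.601, 0.799, 0.0], [0.001, 0.001, -1.0]]
wrist_force: [1.1, -0.6, 0.5]
gripper_width: 0.999
```

Call:
arm_command --rows '[{"fingers": 100, "travel": [0, 0, 0], "roll": 0}, {"fingers": 100, "travel": [0, 0, 0], "roll": 0}, {"fingers": 100, "travel": [0, 0, 0], "roll": 0}]'

```text
time_s: 8.75
tcp_pos: [0.5377, -0.1638, 0.2779]
ee_rot: [[-0.795, -0.606, 0.001], [-0.606, 0.795, -0.0], [-0.001, -0.001, -1.0]]
wrist_force: [-0.2, -0.1, -0.2]
gripper_width: 1.001
```

```bash
cat >> h.py <<'E'
def to(x,y,z,yaw=None):
    s=sense(); R=np.array(s['ee_rot']); d=np.array([x,y,z])-s['tcp_pos']
    jaw=np.degrees(np.arctan2(R[1,1],R[0,1]))%180
    r=None if yaw is None else (jaw-yaw+90)%180-90
    print('tcp',np.round(s['tcp_pos'],4),'jaw',jaw.round(1),'travel cm',(R.T@d*100).round(2),'roll',r)
E
python3 - <<'E'
from h import *
p,d=capture('scene'); save('look3',p); P=cloud('scene',d)
to(.534,-.181,.2,126)
j=(np.hypot(P[...,0]-.534,P[...,1]+.181)<.045)&(P[...,2]>.088)&(P[...,2]<.102); q=P[j]
print(len(q),cv2.minEnclosingCircle(q[:,:2].astype(np.float32)))
E
```

```text
tcp [ 0.5379 -0.1636  0.2781] jaw 127.3 travel cm [ 1.38 -1.14  7.81] roll 1.3395956835338723
287 ((0.5347699522972107, -0.18262872099876404), 0.03079124726355076)
```

View pics/look3.png

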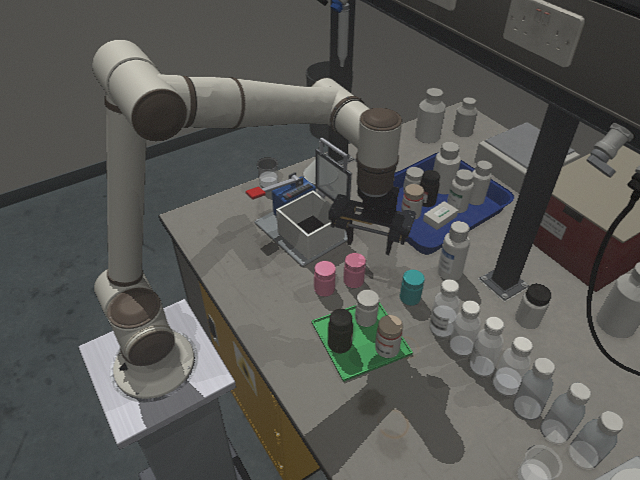

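The cover stands open at (330,175). The white jar at (368,308) is untouched. I descend on it.

Call:
arm_command --rows '[{"fingers": 100, "travel": [1.4, -1.2, 2], "roll": 1}, {"fingers": 100, "travel": [1.4, -1.2, 5], "roll": 1}, {"fingers": 100, "travel": [1.4, -1.2, 8.5], "roll": 1}, {"fingers": 100, "travel": [1.4, -1.2, 12], "roll": 1}, {"fingers": 100, "travel": [1.4, -1.2, 14], "roll": 1}, {"fingers": 100, "travel": [1.4, -1.2, 14], "roll": 1}]'

```text
time_s: 9.4
tcp_pos: [0.5321, -0.1811, 0.1348]
ee_rot: [[-0.806, -0.592, -0.006], [-0.592, 0.806, 0.001], [0.004, 0.004, -1.0]]
wrist_force: [-0.7, -0.7, -0.3]
gripper_width: 1.002
```

```bash
python3 - <<'E'
from h import *
to(.535,-.1815,.074,126)
E
```

```text
tcp [ 0.5321 -0.1811  0.1348] jaw 126.3 travel cm [-0.23 -0.23  6.08] roll 0.33233923239075125
```

Call:
arm_command --rows '[{"fingers": 100, "travel": [-0.1, -0.1, 2], "roll": 0}, {"fingers": 100, "travel": [-0.1, -0.1, 4.5], "roll": 0}, {"fingers": 100, "travel": [-0.1, -0.1, 6.1], "roll": 0}, {"fingers": 100, "travel": [-0.1, -0.1, 6.1], "roll": 0}, {"fingers": 75, "travel": [-0.1, -0.1, 6.1], "roll": 0}, {"fingers": 60, "travel": [-0.1, -0.1, 6.1], "roll": 0}, {"fingers": 50, "travel": [-0.1, -0.1, 6.1], "roll": 0}, {"fingers": 50, "travel": [-0.1, -0.1, 6.1], "roll": 0}, {"fingers": 50, "travel": [-0.1, -0.1, 6.1], "roll": 0}]'

```text
time_s: 10.3
tcp_pos: [0.5351, -0.1825, 0.0772]
ee_rot: [[-0.806, -0.591, 0.001], [-0.591, 0.806, -0.0], [-0.001, -0.001, -1.0]]
wrist_force: [-0.5, 0.0, 2.8]
gripper_width: 0.65
```

Call:
arm_command --rows '[{"fingers": 30, "travel": [0, 0, 0], "roll": 0}, {"fingers": 30, "travel": [0, 0, -1], "roll": 0}, {"fingers": 30, "travel": [0, 0, -3], "roll": 0}, {"fingers": 30, "travel": [0, 0, -6], "roll": 0}, {"fingers": 30, "travel": [0, 0, -9], "roll": 0}, {"fingers": 30, "travel": [0, 0, -12], "roll": 0}, {"fingers": 30, "travel": [0, 0, -14.5], "roll": 0}, {"fingers": 30, "travel": [0, 0, -16.5], "roll": 0}, {"fingers": 30, "travel": [0, 0, -17], "roll": 0}, {"fingers": 30, "travel": [0, 0, -17], "roll": 0}]'

```text
time_s: 11.3
tcp_pos: [0.5348, -0.1824, 0.247]
ee_rot: [[-0.807, -0.591, 0.001], [-0.591, 0.807, 0.0], [-0.001, -0.0, -1.0]]
wrist_force: [0.3, 0.6, -2.1]
gripper_width: 0.644
```

```bash
python3 - <<'E'
from h import *
s=sense(); print(s['wrist_force'],s['gripper_width'])
a=np.radians(6.4); ex=np.array([np.cos(a),np.sin(a)]); ey=np.array([-ex[1],ex[0]])
h=np.array([.658,.182]); c=h-.079*ex; print('floor',c)
t=c-.013*ey-.006*ex; print(t); to(*t,.245,96.4)
# check chamber rim from top
p,d=capture('top'); P=cloud('top',d); k=(np.hypot(P[...,0]-.578,P[...,1]-.173)<.12)&(abs(P[...,2]-.108)<.006)
X=(P[k][:,:2]-c)@ex; Y=(P[k][:,:2]-c)@ey; print(k.sum(),np.percentile(X,[2,50,98]).round(3),np.percentile(Y,[2,50,98]).round(3))
p,d=capture('scene'); P=cloud('scene',d); k=(np.hypot(P[...,0]-.578,P[...,1]-.173)<.12)&(abs(P[...,2]-.108)<.006)
X=(P[k][:,:2]-c)@ex; Y=(P[k][:,:2]-c)@ey; print(k.sum(),np.percentile(X,[2,50,98]).round(3),np.percentile(Y,[2,50,98]).round(3))
a=cv2.resize(p[130:270,240:440],(800,560),interpolation=3); save('look4',a)
E
```

```text
[ 0.33106332  0.6164849  -2.13728647] 0.6440908346475253
floor [0.57949233 0.17319395]
[0.57497882 0.15960616]
tcp [ 0.5348 -0.1824  0.247 ] jaw 126.2 travel cm [-23.46  25.21   0.22] roll 29.839333765469476
91 [0.063 0.072 0.086] [-0.002  0.038  0.089]
580 [-0.075  0.004  0.081] [-0.08   0.048  0.112]
```

View pics/look4.png

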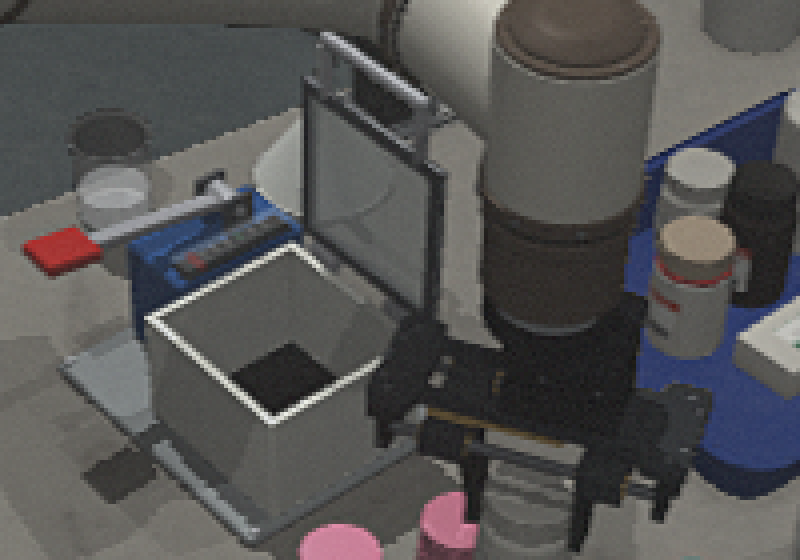

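The jar is held at (520,500), the chamber is open at (270,340), and the rim extents match the model. I carry it over.

Call:
arm_command --rows '[{"fingers": 30, "travel": [-1, 1.1, -0.3], "roll": 1}, {"fingers": 30, "travel": [-3.5, 3.8, -0.3], "roll": 4.5}, {"fingers": 30, "travel": [-6, 6.5, -0.3], "roll": 8}, {"fingers": 30, "travel": [-8.7, 9.4, -0.3], "roll": 12}, {"fingers": 30, "travel": [-11.4, 12.3, -0.3], "roll": 16}, {"fingers": 30, "travel": [-14.1, 15.2, -0.3], "roll": 19}, {"fingers": 30, "travel": [-16.8, 18.1, -0.3], "roll": 22}, {"fingers": 30, "travel": [-19.5, 21, -0.3], "roll": 25}, {"fingers": 30, "travel": [-21.8, 23.5, -0.3], "roll": 28}, {"fingers": 30, "travel": [-23.4, 25.1, -0.3], "roll": 29.8}]'

```text
time_s: 12.4
tcp_pos: [0.5744, 0.1604, 0.2475]
ee_rot: [[-0.994, -0.112, -0.003], [-0.112, 0.994, -0.001], [0.003, -0.001, -1.0]]
wrist_force: [0.3, -0.1, -1.3]
gripper_width: 0.646
```

Call:
arm_command --rows '[{"fingers": 30, "travel": [0, 0, 0], "roll": 0}, {"fingers": 30, "travel": [0, 0, 0], "roll": 0}, {"fingers": 30, "travel": [0, 0, 0], "roll": 0}]'

```text
time_s: 12.7
tcp_pos: [0.5746, 0.1573, 0.2487]
ee_rot: [[-0.994, -0.112, -0.002], [-0.112, 0.994, -0.001], [0.002, -0.001, -1.0]]
wrist_force: [-0.1, 0.0, -0.9]
gripper_width: 0.649
```

```bash
python3 - <<'E'
from h import *
print(sense()['wrist_force'],sense()['gripper_width'])
to(.575,.1596,.083,96.4)
E
```

```text
[-0.14606967  0.02998002 -0.86150549] 0.649244872529625
tcp [0.5746 0.1573 0.2487] jaw 96.4 travel cm [-0.09  0.23 16.56] roll 0.02216147312263672
```

Call:
arm_command --rows '[{"fingers": 30, "travel": [0, 0.1, 1], "roll": 0}, {"fingers": 30, "travel": [0, 0.1, 3], "roll": 0}, {"fingers": 30, "travel": [0, 0.1, 5.5], "roll": 0}, {"fingers": 30, "travel": [0, 0.1, 8], "roll": 0}, {"fingers": 30, "travel": [0, 0.1, 10.5], "roll": 0}, {"fingers": 30, "travel": [0, 0.1, 13], "roll": 0}, {"fingers": 30, "travel": [0, 0.1, 15], "roll": 0}, {"fingers": 30, "travel": [0, 0.1, 15.8], "roll": 0}, {"fingers": 30, "travel": [0, 0.1, 16], "roll": 0}, {"fingers": 30, "travel": [0, 0.1, 16], "roll": 0}]'

```text
time_s: 13.7
tcp_pos: [0.5754, 0.1591, 0.09]
ee_rot: [[-0.994, -0.112, 0.001], [-0.112, 0.994, 0.0], [-0.001, 0.0, -1.0]]
wrist_force: [-0.1, -0.0, -0.6]
gripper_width: 0.643
```

Call:
arm_command --rows '[{"fingers": 30, "travel": [0, 0, 0.2], "roll": 0}, {"fingers": 30, "travel": [0, 0, 0.4], "roll": 0}, {"fingers": 30, "travel": [0, 0, 0.6], "roll": 0}, {"fingers": 30, "travel": [0, 0, 0.7], "roll": 0}, {"fingers": 30, "travel": [0, 0, 0.7], "roll": 0}, {"fingers": 30, "travel": [0, 0, 0.7], "roll": 0}]'

```text
time_s: 14.3
tcp_pos: [0.5752, 0.1594, 0.0832]
ee_rot: [[-0.994, -0.113, 0.001], [-0.113, 0.994, 0.0], [-0.001, 0.0, -1.0]]
wrist_force: [-1.2, -0.1, 4.1]
gripper_width: 0.646
```

The floor takes about 5 N, so I release and rise.

Call:
arm_command --rows '[{"fingers": 68, "travel": [0, 0, 0], "roll": 0}, {"fingers": 74, "travel": [0, 0, 0], "roll": 0}, {"fingers": 80, "travel": [0, 0, 0], "roll": 0}, {"fingers": 82, "travel": [0, 0, 0], "roll": 0}, {"fingers": 82, "travel": [0, 0, 0], "roll": 0}, {"fingers": 82, "travel": [0, 0, -0.5], "roll": 0}, {"fingers": 82, "travel": [0, 0, -2], "roll": 0}, {"fingers": 82, "travel": [0, 0, -5], "roll": 0}, {"fingers": 82, "travel": [0, 0, -9], "roll": 0}, {"fingers": 82, "travel": [0, 0, -13], "roll": 0}]'

```text
time_s: 15.3
tcp_pos: [0.5747, 0.1591, 0.214]
ee_rot: [[-0.994, -0.112, -0.001], [-0.112, 0.994, -0.001], [0.001, -0.0, -1.0]]
wrist_force: [0.6, 0.2, 0.3]
gripper_width: 0.817
```

Call:
arm_command --rows '[{"fingers": 82, "travel": [0, 0, -4], "roll": -4}, {"fingers": 82, "travel": [0, 0, -8], "roll": -12}, {"fingers": 82, "travel": [0, 0, -12], "roll": -20}, {"fingers": 82, "travel": [0, 0, -16], "roll": -28}, {"fingers": 70, "travel": [0, 0, -18], "roll": -36}, {"fingers": 60, "travel": [0, 0, -19], "roll": -44}, {"fingers": 60, "travel": [0, 0, -19], "roll": -52}, {"fingers": 60, "travel": [0, 0, -19], "roll": -60}, {"fingers": 60, "travel": [0, 0, -19], "roll": -68}, {"fingers": 60, "travel": [0, 0, -19], "roll": -76}]'

```text
time_s: 16.3
tcp_pos: [0.5748, 0.1591, 0.4029]
ee_rot: [[-0.126, -0.992, 0.0], [-0.992, 0.126, 0.0], [-0.0, -0.0, -1.0]]
wrist_force: [0.3, -0.4, 0.4]
gripper_width: 0.608
```

```bash
python3 - <<'E'
from h import *
p,d=capture('scene'); P=cloud('scene',d)
k=(np.hypot(P[...,0]-.66,P[...,1]-.18)<.1)&(P[...,2]>.295)&(P[...,2]<.325); q=P[k]; print('bar',len(q),np.median(q,0).round(4),np.percentile(q,[2,98],axis=0).round(3).tolist())
k=(np.hypot(P[...,0]-.575,P[...,1]-.16)<.05)&(P[...,2]>.09)&(P[...,2]<.108); q=P[k]; print('jar',len(q), len(q) and (q.mean(0).round(4),cv2.minEnclosingCircle(q[:,:2].astype(np.float32))))
to(.664,.1815,.3,6.4)
a=cv2.resize(p[100:270,220:440],(776,600),interpolation=3); save('look5',a)
E
```

```text
bar 144 [0.6618 0.1767 0.3063] [[0.653, 0.125, 0.297], [0.672, 0.235, 0.311]]
jar 229 (array([0.5726, 0.154 , 0.0968]), ((0.574488639831543, 0.15552562475204468), 0.032426007091999054))
tcp [0.5748 0.1592 0.4029] jaw 173.0 travel cm [-3.3  -8.57 10.29] roll -13.407220537072703
```

View pics/look5.png

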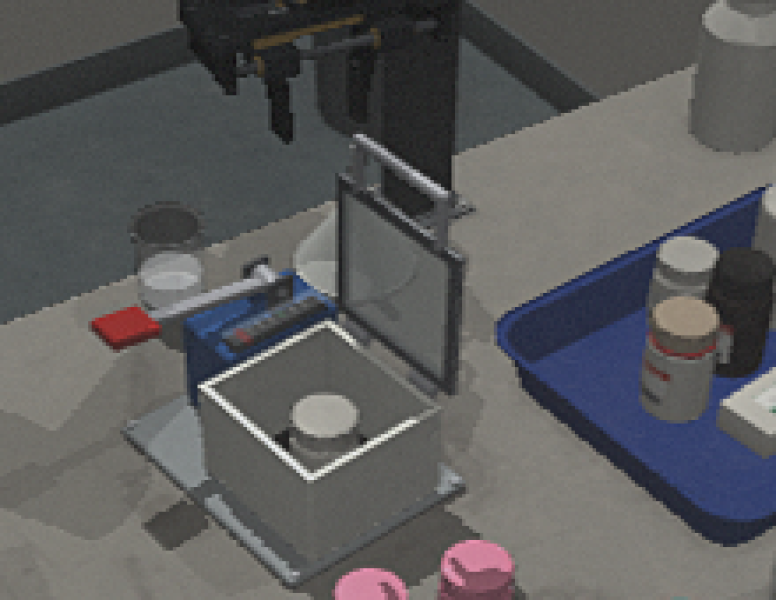

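The jar stands upright in the chamber at (325,420) and the cover bar is at (405,165). I go over the bar.

Call:
arm_command --rows '[{"fingers": 60, "travel": [-1, -2.5, 0], "roll": -4}, {"fingers": 60, "travel": [-2.2, -5.5, 0], "roll": -9}, {"fingers": 60, "travel": [-3.3, -8.5, 0], "roll": -13.4}, {"fingers": 60, "travel": [-3.3, -8.5, 0], "roll": -13.4}, {"fingers": 60, "travel": [-3.3, -8.5, 0], "roll": -13.4}, {"fingers": 60, "travel": [-3.3, -8.5, 2], "roll": -13.4}, {"fingers": 60, "travel": [-3.3, -8.5, 4], "roll": -13.4}, {"fingers": 60, "travel": [-3.3, -8.5, 6], "roll": -13.4}, {"fingers": 60, "travel": [-3.3, -8.5, 6], "roll": -13.4}]'

```text
time_s: 17.25
tcp_pos: [0.6614, 0.1803, 0.3407]
ee_rot: [[0.101, -0.995, -0.005], [-0.995, -0.101, -0.001], [0.001, 0.005, -1.0]]
wrist_force: [-0.3, -0.7, 0.3]
gripper_width: 0.602
```

```bash
python3 - <<'E'
from h import *
to(.663,.181,.298,6.4)
E
```

```text
tcp [0.6614 0.1803 0.3407] jaw 5.8 travel cm [-0.06 -0.18  4.27] roll -0.6186272543564257
```

Call:
arm_command --rows '[{"fingers": 60, "travel": [0, -0.1, 2], "roll": -0.5}, {"fingers": 60, "travel": [0, -0.1, 4.2], "roll": -0.5}, {"fingers": 60, "travel": [0, -0.1, 4.2], "roll": -0.5}, {"fingers": 0, "travel": [0, -0.1, 4.2], "roll": -0.5}, {"fingers": 0, "travel": [0, -0.1, 4.2], "roll": -0.5}, {"fingers": 0, "travel": [0, -0.1, 4.2], "roll": -0.5}, {"fingers": 0, "travel": [0, -0.1, 4.2], "roll": -0.5}, {"fingers": 0, "travel": [0, -0.1, 4.2], "roll": -0.5}, {"fingers": 0, "travel": [0, -0.1, 4.2], "roll": -0.5}]'

```text
time_s: 18.15
tcp_pos: [0.6652, 0.181, 0.301]
ee_rot: [[0.111, -0.994, 0.002], [-0.994, -0.111, 0.0], [-0.0, -0.002, -1.0]]
wrist_force: [2.0, -0.8, 0.5]
gripper_width: 0.143
```

```bash
python3 - <<'E'
from h import *
to(.663,.181,.298,6.4)
ex=np.array([np.cos(np.radians(6.4)),np.sin(np.radians(6.4))])
s=sense(); b=(np.array(s['tcp_pos'])[:2]-[.658,.182])@ex; print('x rel hinge',b,s['wrist_force'])
E
```

```text
tcp [0.6652 0.181  0.301 ] jaw 6.4 travel cm [-0.02  0.22  0.3 ] roll -0.04964181341043172
x rel hinge 0.007019539474846406 [ 2.03433349 -0.82240777  0.46127748]
```

Call:
arm_command --rows '[{"fingers": 0, "travel": [0, 1.5, 0], "roll": 0}, {"fingers": 0, "travel": [0, 2.95, 0.1], "roll": 0}, {"fingers": 0, "travel": [0, 4.4, 0.4], "roll": 0}, {"fingers": 0, "travel": [0, 5.85, 0.7], "roll": 0}, {"fingers": 0, "travel": [0, 7.25, 1.2], "roll": 0}, {"fingers": 0, "travel": [0, 8.6, 1.7], "roll": 0}, {"fingers": 0, "travel": [0, 8.6, 1.7], "roll": 0}]'

```text
time_s: 18.85
tcp_pos: [0.578, 0.1712, 0.2842]
ee_rot: [[0.111, -0.994, -0.0], [-0.994, -0.111, 0.0], [-0.0, 0.0, -1.0]]
wrist_force: [-2.2, 0.5, 2.4]
gripper_width: 0.125
```

From φ=1.15 to 0.55.

Call:
arm_command --rows '[{"fingers": 0, "travel": [0, 1.3, 0.65], "roll": 0}, {"fingers": 0, "travel": [0, 2.6, 1.4], "roll": 0}, {"fingers": 0, "travel": [0, 3.8, 2.25], "roll": 0}, {"fingers": 0, "travel": [0, 4.95, 3.2], "roll": 0}, {"fingers": 0, "travel": [0, 6.0, 4.2], "roll": 0}, {"fingers": 0, "travel": [0, 7.0, 5.3], "roll": 0}, {"fingers": 0, "travel": [0, 7.9, 6.45], "roll": 0}, {"fingers": 0, "travel": [0, 8.75, 7.7], "roll": 0}, {"fingers": 0, "travel": [0, 8.75, 7.7], "roll": 0}]'

```text
time_s: 19.75
tcp_pos: [0.4925, 0.1621, 0.2056]
ee_rot: [[0.111, -0.994, 0.0], [-0.994, -0.111, 0.0], [-0.0, -0.0, -1.0]]
wrist_force: [3.9, 0.4, -4.0]
gripper_width: 0.128
```

Call:
arm_command --rows '[{"fingers": 0, "travel": [0, 0.7, 1.3], "roll": 0}, {"fingers": 0, "travel": [0, 1.3, 2.6], "roll": 0}, {"fingers": 0, "travel": [0, 1.8, 4.0], "roll": 0}, {"fingers": 0, "travel": [0, 2.2, 5.4], "roll": 0}, {"fingers": 0, "travel": [0, 2.5, 6.9], "roll": 0}, {"fingers": 0, "travel": [0, 2.7, 8.3], "roll": 0}, {"fingers": 0, "travel": [0, 2.8, 9.3], "roll": 0}, {"fingers": 0, "travel": [0, 2.8, 9.9], "roll": 0}, {"fingers": 0, "travel": [0, 2.8, 9.9], "roll": 0}]'

```text
time_s: 20.65
tcp_pos: [0.4649, 0.1591, 0.1075]
ee_rot: [[0.111, -0.994, 0.0], [-0.994, -0.111, 0.0], [-0.0, -0.0, -1.0]]
wrist_force: [0.4, 1.1, -2.6]
gripper_width: 0.123
```

Call:
arm_command --rows '[{"fingers": 0, "travel": [0, 0, 0.3], "roll": 0}, {"fingers": 0, "travel": [0, 0, 0.6], "roll": 0}, {"fingers": 0, "travel": [0, 0, 0.6], "roll": 0}]'

```text
time_s: 20.95
tcp_pos: [0.465, 0.1591, 0.1066]
ee_rot: [[0.113, -0.994, 0.002], [-0.994, -0.113, -0.0], [0.0, -0.002, -1.0]]
wrist_force: [-11.1, 0.2, 31.0]
gripper_width: 0.128
```

The cover bears on its stop with 31 N, so it is shut. I let go and rise.

Call:
arm_command --rows '[{"fingers": 0, "travel": [0, 0, -0.4], "roll": 0}, {"fingers": 60, "travel": [0, 0, -0.4], "roll": 0}, {"fingers": 60, "travel": [0, 0, -0.4], "roll": 0}, {"fingers": 60, "travel": [0, 0, -0.4], "roll": 0}, {"fingers": 60, "travel": [0, 0, -0.4], "roll": 0}, {"fingers": 60, "travel": [0, 0, -3], "roll": 0}, {"fingers": 60, "travel": [0, 0, -7], "roll": 0}, {"fingers": 40, "travel": [0, 0, -11], "roll": 0}, {"fingers": 20, "travel": [0, 0, -14], "roll": 0}, {"fingers": 0, "travel": [0, 0, -14], "roll": 0}]'

```text
time_s: 21.95
tcp_pos: [0.4665, 0.1597, 0.246]
ee_rot: [[0.111, -0.994, 0.008], [-0.994, -0.111, 0.004], [-0.004, -0.009, -1.0]]
wrist_force: [-0.3, 0.2, -0.4]
gripper_width: 0.408
```

```bash
python3 - <<'E'
from h import *
to(.462,.2965,.19,6.4)
ex=np.array([np.cos(np.radians(6.4)),np.sin(np.radians(6.4))]); ey=np.array([-ex[1],ex[0]])
p,d=capture('scene'); P=cloud('scene',d)
X=(P[...,:2]-[.658,.182])@ex; Y=(P[...,:2]-[.658,.182])@ey
for lo in (-.2,-.145,-.12,-.09,-.06,-.03,-.01):
    k=(abs(X-lo)<.01)&(abs(Y)<.06)&(P[...,2]>.1)&(P[...,2]<.15); print(lo,k.sum(),np.median(P[k][:,2]) if k.any() else 0)
a=cv2.resize(p[140:280,230:380],(640,600),interpolation=3); save('look6',a)
E
```

```text
tcp [0.4665 0.1597 0.246 ] jaw 6.4 travel cm [-13.63  -1.02   5.66] roll -0.013611138179527416
-0.2 136 0.11602152884959638
-0.145 227 0.11422373601338198
-0.12 174 0.11435187639557043
-0.09 186 0.1144694201483103
-0.06 166 0.1145789352689911
-0.03 161 0.11436587537358633
-0.01 139 0.11482101085350349
```

View pics/look6.png

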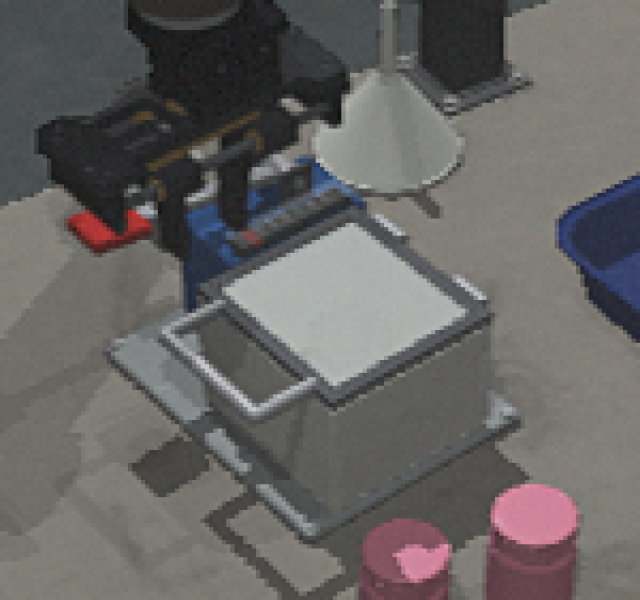

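The cover top is flat at 0.1145 from front to hinge, so it is shut. The picture agrees, with the jar inside and the pad at (105,228). I move above the pad with the fingers closed.

Call:
arm_command --rows '[{"fingers": 0, "travel": [-3, -0.2, 0], "roll": 0}, {"fingers": 0, "travel": [-7, -0.5, 0], "roll": 0}, {"fingers": 0, "travel": [-11, -0.8, 0], "roll": 0}, {"fingers": 0, "travel": [-13.6, -0.8, 0], "roll": 0}, {"fingers": 0, "travel": [-13.6, -0.8, 2], "roll": 0}, {"fingers": 0, "travel": [-13.6, -0.8, 5], "roll": 0}, {"fingers": 0, "travel": [-13.6, -0.8, 6], "roll": 0}, {"fingers": 0, "travel": [-13.6, -0.8, 6], "roll": 0}]'

```text
time_s: 22.8
tcp_pos: [0.4561, 0.2934, 0.1788]
ee_rot: [[0.11, -0.994, -0.004], [-0.994, -0.11, -0.005], [0.004, 0.005, -1.0]]
wrist_force: [-0.2, -0.2, 0.5]
gripper_width: 0.002
```

```bash
python3 - <<'E'
from h import *
to(.463,.2965,.170,6.4); print(sense()['wrist_force'],sense()['gripper_width'])
E
```

```text
tcp [0.4561 0.2934 0.1788] jaw 6.3 travel cm [-0.24 -0.72  0.88] roll -0.06564272204386157
[-0.23252481 -0.18048043  0.46685966] 0.0018532697212316138
```

Call:
arm_command --rows '[{"fingers": 0, "travel": [-0.2, -0.4, 0], "roll": 0}, {"fingers": 0, "travel": [-0.2, -0.4, 1.5], "roll": 0}, {"fingers": 0, "travel": [-0.2, -0.4, 3], "roll": 0}, {"fingers": 0, "travel": [-0.2, -0.4, 4.5], "roll": 0}, {"fingers": 0, "travel": [-0.2, -0.4, 5.6], "roll": 0}, {"fingers": 0, "travel": [-0.2, -0.4, 6.1], "roll": 0}, {"fingers": 0, "travel": [-0.2, -0.4, 6.1], "roll": 0}]'

```text
time_s: 23.5
tcp_pos: [0.4625, 0.2982, 0.1224]
ee_rot: [[0.111, -0.994, 0.003], [-0.994, -0.111, 0.002], [-0.002, -0.004, -1.0]]
wrist_force: [-0.8, 0.3, 6.5]
gripper_width: 0.008
```

Call:
arm_command --rows '[{"fingers": 0, "travel": [0, 0, 0.3], "roll": 0}, {"fingers": 0, "travel": [0, 0, 0.5], "roll": 0}, {"fingers": 0, "travel": [0, 0, 0.5], "roll": 0}]'

```text
time_s: 23.8
tcp_pos: [0.4627, 0.2983, 0.1201]
ee_rot: [[0.112, -0.994, 0.005], [-0.994, -0.112, 0.003], [-0.002, -0.005, -1.0]]
wrist_force: [-5.6, -1.1, 16.5]
gripper_width: 0.004
```

The stop is reached: the force rose to 16 N. I go back up and check the marker.

Call:
arm_command --rows '[{"fingers": 0, "travel": [0, 0, -1.5], "roll": 0}, {"fingers": 0, "travel": [0, 0, -4], "roll": 0}, {"fingers": 0, "travel": [0, 0, -6.6], "roll": 0}, {"fingers": 0, "travel": [0, 0, -6.6], "roll": 0}, {"fingers": 0, "travel": [0, 0, -6.6], "roll": 0}, {"fingers": 0, "travel": [0, 0, -6.6], "roll": 0}]'

```text
time_s: 24.4
tcp_pos: [0.4607, 0.2967, 0.181]
ee_rot: [[0.11, -0.994, -0.001], [-0.994, -0.11, -0.001], [0.001, 0.001, -1.0]]
wrist_force: [-0.0, 0.4, -0.1]
gripper_width: 0.004
```

```bash
cat >> h.py <<'E'
def marker():
    o=np.array([.573,.218]); a=np.radians(6.4); ex=np.array([np.cos(a),np.sin(a)]); ey=np.array([-ex[1],ex[0]])
    for n,im in (('start',np.load('/tmp/scene.npz')),('now',None)):
        if im is None: p,d=capture('scene')
        else: p,d=im['p'],im['d']
        P=cloud('scene',d); hsv=cv2.cvtColor(p,cv2.COLOR_RGB2HSV)
        X=(P[...,:2]-o)@ex; Y=(P[...,:2]-o)@ey
        k=((hsv[...,0]<8)|(hsv[...,0]>172))&(hsv[...,1]>90)&(X>-.05)&(X<.1)&(Y>.03)&(Y<.12)&(P[...,2]>.09)
        print(n,k.sum(),X[k].mean().round(4) if k.any() else None, np.argwhere(k).mean(0))
    return p
E
python3 - <<'E'
from h import *
s=sense(); print(s['tcp_pos'],s['wrist_force']); marker()
E
```

```text
[0.46071473 0.29667028 0.18097013] [-0.03874203  0.44420926 -0.08477639]
start 5 -0.0067 [194.8 288.4]
now 6 0.0035 [193.66666667 291.33333333]
```

The marker moved about 10 mm, so one stroke counted. Stroke 2.

Call:
arm_command --rows '[{"fingers": 0, "travel": [0, 0, 2], "roll": 0}, {"fingers": 0, "travel": [0, 0, 4], "roll": 0}, {"fingers": 0, "travel": [0, 0, 5.7], "roll": 0}, {"fingers": 0, "travel": [0, 0, 6.6], "roll": 0}, {"fingers": 0, "travel": [0, 0, 6.7], "roll": 0}, {"fingers": 0, "travel": [0, 0, 6.7], "roll": 0}]'

```text
time_s: 25.05
tcp_pos: [0.4618, 0.2978, 0.1192]
ee_rot: [[0.113, -0.994, 0.003], [-0.994, -0.113, 0.0], [0.0, -0.003, -1.0]]
wrist_force: [-9.0, -3.2, 25.2]
gripper_width: 0.005
```

Call:
arm_command --rows '[{"fingers": 0, "travel": [0, 0, -1.5], "roll": 0}, {"fingers": 0, "travel": [0, 0, -4], "roll": 0}, {"fingers": 0, "travel": [0, 0, -6.7], "roll": 0}, {"fingers": 0, "travel": [0, 0, -6.7], "roll": 0}, {"fingers": 0, "travel": [0, 0, -6.7], "roll": 0}, {"fingers": 0, "travel": [0, 0, -6.7], "roll": 0}]'

```text
time_s: 25.65
tcp_pos: [0.4602, 0.2964, 0.1799]
ee_rot: [[0.11, -0.994, -0.003], [-0.994, -0.11, -0.002], [0.002, 0.003, -1.0]]
wrist_force: [-0.2, 0.5, -0.8]
gripper_width: 0.009
```

```bash
python3 -c "
from h import *
marker()"
```

```text
start 5 -0.0067 [194.8 288.4]
now 3 0.0177 [192. 295.]
```

Two strokes: the marker moved 24 mm. Strokes 3 and 4.

Call:
arm_command --rows '[{"fingers": 0, "travel": [0, 0, 2], "roll": 0}, {"fingers": 0, "travel": [0, 0, 4], "roll": 0}, {"fingers": 0, "travel": [0, 0, 5.7], "roll": 0}, {"fingers": 0, "travel": [0, 0, 6.5], "roll": 0}, {"fingers": 0, "travel": [0, 0, 6.6], "roll": 0}, {"fingers": 0, "travel": [0, 0, 6.6], "roll": 0}]'

```text
time_s: 26.3
tcp_pos: [0.4615, 0.2976, 0.1193]
ee_rot: [[0.113, -0.994, 0.002], [-0.994, -0.113, -0.0], [0.0, -0.002, -1.0]]
wrist_force: [-7.8, -1.8, 22.7]
gripper_width: 0.002
```

Call:
arm_command --rows '[{"fingers": 0, "travel": [0, 0, -1.5], "roll": 0}, {"fingers": 0, "travel": [0, 0, -4], "roll": 0}, {"fingers": 0, "travel": [0, 0, -6.7], "roll": 0}, {"fingers": 0, "travel": [0, 0, -6.7], "roll": 0}, {"fingers": 0, "travel": [0, 0, -6.7], "roll": 0}, {"fingers": 0, "travel": [0, 0, -6.7], "roll": 0}]'

```text
time_s: 26.9
tcp_pos: [0.4601, 0.2963, 0.1807]
ee_rot: [[0.11, -0.994, -0.003], [-0.994, -0.11, -0.002], [0.002, 0.003, -1.0]]
wrist_force: [-0.5, -0.0, -0.6]
gripper_width: 0.008
```

```bash
python3 -c "
from h import *
marker()"
```

```text
start 5 -0.0067 [194.8 288.4]
now 4 0.0283 [190.   297.75]
```

Call:
arm_command --rows '[{"fingers": 0, "travel": [0, 0, 2], "roll": 0}, {"fingers": 0, "travel": [0, 0, 4], "roll": 0}, {"fingers": 0, "travel": [0, 0, 5.7], "roll": 0}, {"fingers": 0, "travel": [0, 0, 6.5], "roll": 0}, {"fingers": 0, "travel": [0, 0, 6.7], "roll": 0}, {"fingers": 0, "travel": [0, 0, 6.7], "roll": 0}]'

```text
time_s: 27.55
tcp_pos: [0.4615, 0.2975, 0.1193]
ee_rot: [[0.113, -0.994, 0.002], [-0.994, -0.113, -0.0], [0.001, -0.002, -1.0]]
wrist_force: [-8.0, -1.8, 23.0]
gripper_width: 0.009
```

Call:
arm_command --rows '[{"fingers": 0, "travel": [0, 0, -1.5], "roll": 0}, {"fingers": 0, "travel": [0, 0, -4], "roll": 0}, {"fingers": 0, "travel": [0, 0, -6.7], "roll": 0}, {"fingers": 0, "travel": [0, 0, -10], "roll": 0}, {"fingers": 0, "travel": [0, 0, -14], "roll": 0}, {"fingers": 0, "travel": [0, 0, -17], "roll": 0}, {"fingers": 0, "travel": [0, 0, -17], "roll": 0}, {"fingers": 0, "travel": [0, 0, -17], "roll": 0}]'

```text
time_s: 28.35
tcp_pos: [0.4606, 0.2969, 0.2848]
ee_rot: [[0.11, -0.994, -0.001], [-0.994, -0.11, -0.0], [0.0, 0.001, -1.0]]
wrist_force: [-0.6, 0.0, -0.8]
gripper_width: 0.01
```

```bash
python3 -c "
from h import *
p=marker(); save('look7',cv2.resize(p[140:380,230:430],(500,600),interpolation=3))
P=cloud('scene',capture('scene')[1])
k=(np.hypot(P[...,0]-.462,P[...,1]-.297)<.02)&(P[...,2]>.09)&(P[...,2]<.2);print('pad z',np.median(P[k][:,2]))
k=(np.hypot(P[...,0]-.578,P[...,1]-.175)<.06)&(P[...,2]>.1)&(P[...,2]<.2);print('cover z',np.percentile(P[k][:,2],[5,95]))"
```

```text
start 5 -0.0067 [194.8 288.4]
now 4 0.0402 [189.   301.25]
pad z 0.152474360948597
cover z [0.10973719 0.11837174]
```

View pics/look7.png

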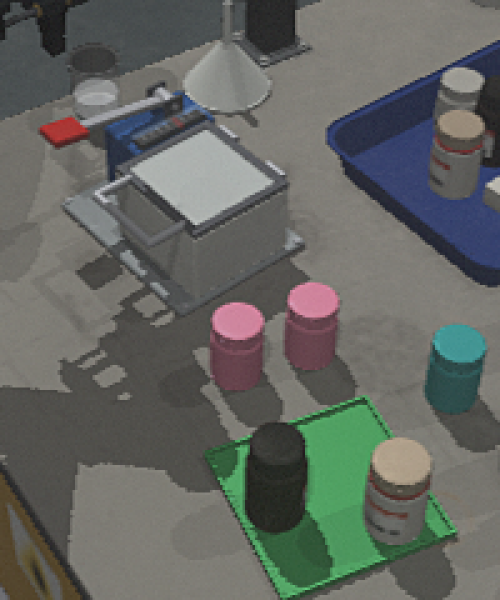

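The marker has moved 47 mm, which is four strokes. The pad is back up at (65,130), the cover is shut, and the bystanders are standing. I hand in.

```bash
python3 -c "
from h import *
print(finish_job())"
```

```text
the job is handed in; nothing more can be done
None
```

I lifted the cover, set the white jar on the chamber floor, shut the cover, pumped the lever four times, and handed the job in at about 28.5 s. `finish_job` gives no verdict, so these are my own last checks:

- **Jar:** it stood upright and free at about (0.574, 0.158), well inside the allowed area. I saw it there before the cover came down. After that it was hidden, so its final pose is unchecked.
- **Cover:** its top was flat at about 0.114 m from front to hinge before pumping. At the end it still looked shut in the picture.
- **Strokes:** the marker was about 47 mm from its start, against 48 mm for four strokes. It moved by roughly 10 to 14 mm each time.
- **Lever:** the pad was back at 0.152 m, its rest height.
- **Bystanders:** the dark jar, red-banded jar and beaker were standing in the final picture. I judged that by eye and did not measure their positions again.
- **Robot:** the arm was clear above the station, touching nothing.

The two cameras disagreed by 3 to 7 mm in y. The bar turned out about 5 mm further back than I first measured, and I corrected for that during the grip.

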